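Stack and clamp a flange blank with a ratchet lever

ROBOT

A 6-joint arm with a two-finger parallel gripper is mounted at the origin on the work surface. World frame = base frame: x ahead of the robot, y to its left, z up, the work surface at z = 0. Lengths are in m, angles in rad, forces in N, time in s.
With the tool pointing down it reaches from about 0.375 to 0.9 m from the base axis. Payload 3.1 kg.
Tool frame: the origin (TCP) lies between the finger pads; the fingertips stand 8 mm ahead of it and the grasp point (between the pads) lies 11 mm behind it; z points along the fingers, y is the direction in which the jaws open and shut (so a half turn about z gives the same grasp; the last joint's range is limited). The gripper opens to 87 mm and grips with 3 to 60 N. Pads are 19 mm wide; open, the fingers measure 117 mm over their backs; the gripper's body (75 mm by 190 mm) begins 51 mm behind the grasp point.
Start: joints at [0.995, 0.527, 1.433, -0, 1.181, -0.178], TCP at [0.242, 0.576, 0.231] pointing down, gripper open.
Joint ranges: [-3.08, 3.08], [-0.75, 2.2], [0.22, 2.44], [-1.43, 4.57], [0, 2.65], [-2.85, 2.85]. Speed limits (rad/s): [2.79, 2.79, 3.14, 3.14, 3.14, 3.14].

INTERFACE

Orientations are given as a unit quaternion [x, y, z, w].
In Python, from plant import get_state, grab_frame, camera_info, close_job gives the robot as it stands.
- The arm moves only by the tool move_arm, never from a script. Its argument "series" is one flat list of numbers, 7 for each row, row after row: the shift along the tool's x, y, z in cm, then the turn, a rotation vector about the tool's x, y, z in degrees, then the opening, from 0 (shut) to 1 (fully open). A call has 1 to 10 rows; each row shifts and turns the commanded pose from where the row before left it, along the tool's axes as they then stand; what a row does not reach is not made up. A row lasts 1/8 s, in which the tool goes at most 62.5 mm and 10.7 degrees, less where a joint would pass 70% of its speed; a pose out of reach is approached as far as the arm can. A call with a gripper value outside its range is refused whole. The fingers move at their own pace and stop on an object; "grip_force" is the grip in N (left out, the last holds). Time passes only in rows, so rows that do not move let the fingers close. It gives the time, the measured TCP pose, the force and the opening at its end, in the units of the state.
- get_state(): the state, without advancing time (a new reading comes with each control period).
- grab_frame(name): name is "side" or "top"; returns the picture (384x512x3 uint8, blue, green, red); there is no depth.
- camera_info(name): a dict with "fx", "fy", "cx", "cy" (pixels), "world_from_camera" (4x4, takes a point from camera to world coordinates). Camera axes: x right, y down, z forward; pixel columns grow to the right and rows downward; lengths in m; the calibration is good to about 2 mm. A picture is of the moment at which its call begins. camera_info takes no time and is no camera call.
- close_job(): hands the job in, once; it reports no verdict.
The state is a dict: "t": time; "qpos": joint angles; "dq": joint speeds; "tau": joint torques, N m; "tool_pos": TCP position; "tool_rot": TCP orientation; "ft_force": force on the tool from outside, world axes, zero at the start; "moment": the same for the moment, N m; "gripper_width": finger opening in m.
Only numpy, scipy, OpenCV 4.12 (cv2) and the standard library are available. Lean on these libraries where they do the work, as an engineer would, in place of code of your own. Each camera call takes 0.05 s, during which the arm holds its last target. There are 200 camera calls.

TASK

Get the flange blank ready for drilling: lay the plywood backing disc centred on the fixture's round anvil, lay the steel blank centred on top of it, and swing the clamp arm over the stack to its stop. Then tighten the foot firmly down on the blank with the clamping lever, clockwise: the column gets in its way, so lift the lever off its serrations, swing it back, let it drop in again and turn on until firm. Leave the lever down in its serrations and do not disturb the tools around.

Things in the scene. Friction and masses are not known exactly. Their poses are not given: they have to be found in the camera images.
- backing_center (a point): centre (half-way up) of the plywood backing disc, 62 mm diameter, 15 mm thick, about 30 g, dark ply lines round its edge; lies flat on the bench to the robot's right of the fixture; z up
- backing_disc: the same plywood disc; origin at the centre of its underside, z up
- blank_center (a point): centre (half-way up) of the plain steel blank, 60 mm diameter, 12 mm thick, about 260 g, six punch marks on its face; lies flat on the bench to the robot's right of the fixture; z up
- steel_blank: the same steel blank; origin at the centre of its underside, z up
- anvil_top (a point): centre of the flat top of the round steel anvil, 62 mm diameter, 38 mm above the bench, on which the stack is built; it stands on the fixture's base plate (250 x 140 mm, 18 mm thick, bolted down). x points from the anvil to the column, z up. Gripper closed along y to set discs down, its body keeps clear of column and arm
- column_top (a point): centre of the top of the fixed steel column, 28 mm diameter, 192 mm above the bench, 95 mm from the anvil's axis along the same x; z up
- clamp_arm (a joint): angle of the grey clamp arm about the column, rad: 0 = foot exactly over the anvil, at a hard stop; grows as the arm swings away, clockwise seen from above; starts at 1.45 to 1.85, clear of the anvil. Friction holds it where it is left; about 7 N at the knob moves it. The arm is a bar 34 mm wide, 92 to 114 mm above the bench
- knob_grip (a point): middle of the upright black knob on the arm's nose, by which the arm is swung: 22 mm diameter, 34 mm tall, top 164 mm above the bench (16 mm above this point), 145 mm from the column axis. x points level to the column, z up. Fingers go on the two sides across the arm (along y); the lever's hub is 16 mm from the knob on the column side
- screw_axis (a point): point on the vertical axis of the clamping screw, at the arm's top, 114 mm above the bench, 95 mm from the column axis and 50 mm from the knob; foot and lever sit on this axis. It is over the anvil when the arm is at 0. x points level to the column, z up
- handle_grip (a point): middle of the grip of the black cranked clamping lever, 126 mm out from the screw axis, 171 mm above the bench when down; grip 17 mm wide, 22 mm high, 78 mm long, sloping up outwards at 15 degrees. x points level outwards along the handle, z up. The column stops it 0.24 rad anticlockwise (from above) of the line screw to column; fingers at this point then pass outside the column
- lever (a joint): how far the lever is lifted off its serrations, m: 0 = down, engaged; at most 0.012. A spring holds it down (lifting takes 5 N at first, 8 N at the top). It is clear of the serrations above 0.0046; let down on top of a serration it rides up to there and drops in once it is turned a little
- index (a joint): angle of the lever relative to the serrated collar on the screw, rad, 0 at the start; swinging the lifted lever back (anticlockwise from above) makes it negative. 14 serrations: it engages every 0.449 rad, with up to 0.1 rad of play; engaged, it turns the collar either way
- collar (a joint): angle of the screw and its serrated collar, rad; grows clockwise from above and drives the foot down 1.91 mm per rad; starts at -0.25 to 0.25. The column stops the lever at about 0.6 if it is not re-indexed. On the full stack the foot touches at about 1.15 and is firm from 1.65; up to 2.3 is good. Turning takes about 2 N at the grip
- foot: the sprung steel foot on the screw; its round face, 28 mm diameter, is on the screw axis, about 2 mm above the finished stack (stack top 65 mm above the bench) before tightening. It presses 10 N at first touch, then 8 N more per mm; firm means over 16 N. Origin on the screw axis, at the arm's underside
- hammer: hammer, 260 mm long, lying on the bench; bystander; origin at the middle of its underside
- wrench: spanner, 200 mm long, lying on the bench; bystander; origin at the middle of its underside
- oil_bottle: yellow oil bottle, 52 mm diameter, 150 mm tall, standing; bystander; origin at its foot
- bolt_tin: open metal tin, 80 mm diameter, 75 mm tall, standing; bystander; origin at its foot
There are look-alikes about, which are no part of the job. Leave any green or purple look-alike of the backing_disc alone. What is shaped like the steel_blank but yellow is not meant.

How it is judged:
On the way, in this order (a step that is already met when the one before it is completed fails the run):
1. the plywood disc lies flat and centred on the anvil, let go (horizontal distance between backing_center and anvil_top below 0.006 m and z of backing_center in the frame of anvil_top between 0.004 and 0.0105 m and angle between backing_disc's own z axis and vertical below 0.06 rad and contact force between the fingers and backing_disc below 0.2 N), for 0.2 s.
2. the steel blank lies flat and centred on the plywood disc, let go (horizontal distance between each of backing_center, blank_center and anvil_top below 0.006 m and z of backing_center in the frame of anvil_top between 0.004 and 0.0105 m and angle between each of backing_disc, steel_blank's own z axis and vertical below 0.06 rad and z of blank_center in the frame of anvil_top between 0.017 and 0.0245 m and contact force between the fingers and steel_blank below 0.2 N), for 0.2 s.
3. the clamp arm stands over the stack, at its stop (horizontal distance between blank_center and anvil_top below 0.006 m and z of blank_center in the frame of anvil_top between 0.017 and 0.0245 m and angle between steel_blank's own z axis and vertical below 0.06 rad and value of joint clamp_arm below 0.05 rad), for 0.2 s.
4. the lever is lifted off its serrations and swung back by at least one serration (value of joint lever above 0.0045 m and value of joint index below -0.4 rad), for 0.1 s.
5. the lever is down in engagement again and has tightened the foot firmly on the blank (value of joint lever below 0.0025 m and contact force between foot and steel_blank above 16 N), for 0.2 s.
At the end, for the whole second after the job is handed in: Both discs lie flat and at rest on the anvil, plywood under steel, each within 6 mm of its centre; the arm is within 0.05 rad of its stop; the lever, re-indexed by at least one serration, is down (lift under 2.5 mm); the foot presses the blank with over 16 N (all of step 3 and all of step 5 and horizontal distance between backing_center and anvil_top below 0.006 m and z of backing_center in the frame of anvil_top between 0.004 and 0.0105 m and angle between backing_disc's own z axis and vertical below 0.06 rad and value of joint index below -0.35 rad and linear speed of each of steel_blank, backing_disc below 0.01 m/s); the robot touches nothing.
It fails at once if the hammer is pushed more than 20 mm or knocked over (distance of hammer from where it was at the start of the episode above 0.02 m).
It fails at once if the spanner is pushed more than 20 mm or knocked over (distance of wrench from where it was at the start of the episode above 0.02 m).
It fails at once if the oil bottle is pushed more than 20 mm or knocked over (distance of oil_bottle from where it was at the start of the episode above 0.02 m or angle between oil_bottle's own z axis and vertical above 0.5 rad).
It fails at once if the tin is pushed more than 20 mm or knocked over (distance of bolt_tin from where it was at the start of the episode above 0.02 m or angle between bolt_tin's own z axis and vertical above 0.5 rad).
It also fails if it takes over 72 s, if anything falls off the work surface, if the arm or the gripper's body presses on something with over 40 N, if the wrist force passes 120 N, or if a joint passes its speed limit or range.

## Working session

There is one attempt and no reset: what is moved stays moved. The work goes in short steps, Python scripts to look and compute and a tool call to move; the robot and the scene stay as the last step left them, time stands still between calls to the robot, and variables do not carry over. Pictures are saved under pics/ and viewed, about 8 in all and at most 12, crops included, and the job is handed in when it is done.

Besides the shell and the picture viewer there is one more tool, called after ">>>" by a JSON object that holds its "name" and its "arguments". move_arm: Moves the arm, as the interface text tells. Its arguments: {"type":"object","properties":{"series":{"type":"array"},"grip_force":{"type":"number"}},"required":["series"]}

```bash
mkdir -p pics; ls; python3 - <<'E'
from plant import *
import cv2,numpy as np
np.set_printoptions(precision=4,suppress=True)
s=get_state();print({k:np.round(v,3) for k,v in s.items()})
for n in("side","top"):
    c=camera_info(n);print(n,c)
    cv2.imwrite(f"pics/{n}0.png",cv2.resize(grab_frame(n),None,fx=1.5,fy=1.5,interpolation=cv2.INTER_CUBIC))
E
```

```text
pics
{'t': np.float64(0.0), 'qpos': array([ 0.995,  0.528,  1.434, -0.   ,  1.181, -0.179]), 'dq': array([-0.   , -0.   ,  0.001,  0.002, -0.   ,  0.002]), 'tau': array([ -0.001, -44.005, -17.659,   0.063,   0.058,  -0.   ]), 'tool_pos': array([0.242, 0.576, 0.23 ]), 'tool_rot': array([ 0.198,  0.98 , -0.001, -0.   ]), 'ft_force': array([ 0.662,  0.903, -0.407]), 'moment': array([-0.004,  0.013, -0.012]), 'gripper_width': np.float64(0.087)}
side {'fx': 492.88810546864886, 'fy': 492.88810546864886, 'cx': 246.95371379087302, 'cy': 189.72104794649886, 'world_from_camera': array([[ 0.8734, -0.3709,  0.3156,  0.1026],
       [-0.487 , -0.6712,  0.5589, -0.8728],
       [ 0.0045, -0.6418, -0.7669,  1.2685],
       [ 0.    ,  0.    ,  0.    ,  1.    ]])}
top {'fx': 398.54453337306785, 'fy': 398.54453337306785, 'cx': 254.33980790623121, 'cy': 197.73448702155386, 'world_from_camera': array([[-0.0089, -0.9877,  0.1561,  0.3738],
       [-1.    ,  0.0082, -0.0055, -0.0318],
       [ 0.0042, -0.1562, -0.9877,  1.2998],
       [ 0.    ,  0.    ,  0.    ,  1.    ]])}
```

View pics/top0.png

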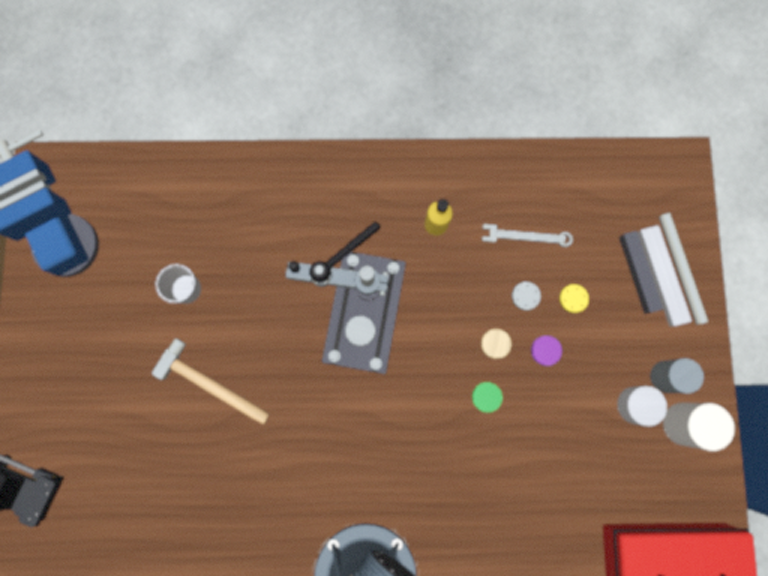

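View pics/side0.png

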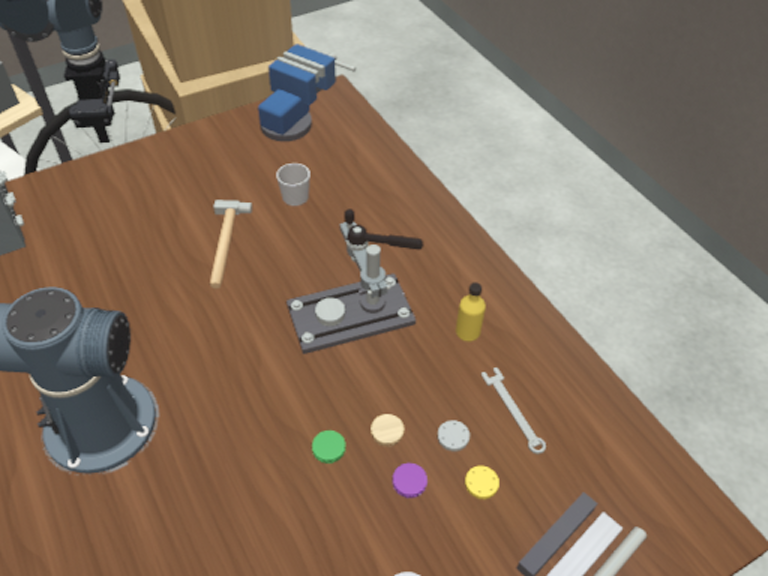

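The top view (1.5x px) shows the plywood at (496,344), steel at (527,296), anvil at (360,331), column top at (367,274), knob at (294,267) and the lever from (320,271) to (377,227). The green, purple and yellow look-alikes are at (488,397), (547,351) and (574,298). The side view agrees: plywood (387,429), steel (454,435), anvil (330,309), column top (373,251), knob (349,215).

```bash
cat > h.py <<'E'
import numpy as np,cv2
from plant import *
from scipy.optimize import least_squares
from scipy.spatial.transform import Rotation as R
np.set_printoptions(precision=4,suppress=True)
def proj(n,P):
    c=camera_info(n);T=np.linalg.inv(c["world_from_camera"])
    p=np.atleast_2d(P)@T[:3,:3].T+T[:3,3]
    return np.c_[c["fx"]*p[:,0]/p[:,2]+c["cx"],c["fy"]*p[:,1]/p[:,2]+c["cy"]]
def ray(n,uv,z):
    c=camera_info(n);M=c["world_from_camera"]
    d=M[:3,:3]@[(uv[0]-c["cx"])/c["fx"],(uv[1]-c["cy"])/c["fy"],1]
    return (M[:3,3]+d*(z-M[2,3])/d[2])[:2]
def blob(im,seed,tol):
    m=np.zeros((im.shape[0]+2,im.shape[1]+2),np.uint8)
    cv2.floodFill(im.copy(),m,(int(seed[0]),int(seed[1])),0,(tol,)*3,(tol,)*3,4|(255<<8)|cv2.FLOODFILL_FIXED_RANGE|cv2.FLOODFILL_MASK_ONLY)
    m=m[1:-1,1:-1];M=cv2.moments(m,True)
    return np.array([M["m10"],M["m01"]])/M["m00"],M["m00"],cv2.boundingRect(m)
E
python3 - <<'E'
from h import *
S=dict(ply=[(496,344),(387,428),.015,.062],steel=[(522,292),(454,436),.012,.06],anvil=[(360,331),(330,309),.038,.062],col=[(367,273),(373,251),.192,.028])
for i,n in enumerate(("top","side")):
    im=cv2.imread(f"pics/{n}0.png")
    for k,v in S.items():
        for tol in(25,45):
            uv,a,bb=blob(im,v[i],tol);uv=(uv+.5)/1.5-.5
            xy=ray(n,uv,v[2]);
            t=np.linspace(0,6.28,60);c=np.c_[xy[0]+v[3]/2*np.cos(t),xy[1]+v[3]/2*np.sin(t),0*t+v[2]]
            ea=cv2.contourArea(proj(n,c).astype(np.float32))*2.25
            print(n,k,tol,uv,"area",a,"expect",round(ea),bb,xy)
# knob top & handle end
for k,a,b,z in(("knob",(294,266),(349,213),.164),("hub",(320,271),(357,234),.17),("hend",(377,226),(419,243),.185)):
    print(k,ray("top",(np.array(a)+.5)/1.5-.5,z),ray("side",(np.array(b)+.5)/1.5-.5,z))
# crops
T=cv2.imread("pics/top0.png")[200:400,260:460];s=cv2.imread("pics/side0.png")[195:355,270:430]
cv2.imwrite("pics/crop.png",np.hstack([cv2.resize(T,(390,390),interpolation=3),cv2.resize(s,(390,390),interpolation=3)]))
E
```

```text
top ply 25 [330.4834 228.5643] area 601.0 expect 650 (483, 330, 27, 27) [ 0.4742 -0.2838]
top ply 45 [330.4688 228.6176] area 663.0 expect 651 (482, 329, 29, 29) [ 0.474  -0.2837]
top steel 25 [350.6622 196.6162] area 522.0 expect 583 (514, 283, 26, 26) [ 0.5785 -0.3546]
top steel 45 [350.647  196.6424] area 576.0 expect 583 (513, 282, 27, 28) [ 0.5784 -0.3545]
top anvil 25 [239.7138 219.9221] area 608.0 expect 669 (346, 317, 29, 28) [0.5023 0.0083]
top anvil 45 [239.7022 219.9377] area 671.0 expect 669 (346, 316, 29, 29) [0.5023 0.0083]
top col 25 [243.9789 181.5516] area 142.0 expect 169 (359, 267, 15, 13) [ 0.5956 -0.0091]
top col 45 [238.8829 184.8525] area 679.0 expect 170 (332, 266, 56, 29) [0.5862 0.0054]
side ply 25 [257.8381 285.1742] area 705.0 expect 742 (371, 414, 33, 28) [ 0.4726 -0.2846]
side ply 45 [257.8781 285.2652] area 744.0 expect 742 (371, 414, 33, 29) [ 0.4726 -0.2849]
side steel 25 [302.0482 289.3194] area 633.0 expect 703 (439, 421, 30, 27) [ 0.5769 -0.3557]
side steel 45 [301.9783 289.3584] area 685.0 expect 703 (438, 421, 31, 28) [ 0.5767 -0.3557]
side anvil 25 [219.6019 205.8264] area 484.0 expect 533 (316, 299, 28, 21) [0.5008 0.0077]
side anvil 45 [219.5992 205.8575] area 524.0 expect 533 (315, 298, 30, 23) [0.5007 0.0076]
side col 25 [248.414  165.9122] area 93.0 expect 116 (366, 245, 14, 9) [ 0.5943 -0.0099]
side col 45 [245.4581 173.6218] area 334.0 expect 120 (355, 245, 29, 37) [ 0.5717 -0.0325]
knob [0.6153 0.1314] [0.6136 0.1278]
hub [0.6038 0.0804] [0.5964 0.0604]
hend [ 0.6881 -0.0301] [ 0.6867 -0.0345]
```

View pics/crop.png

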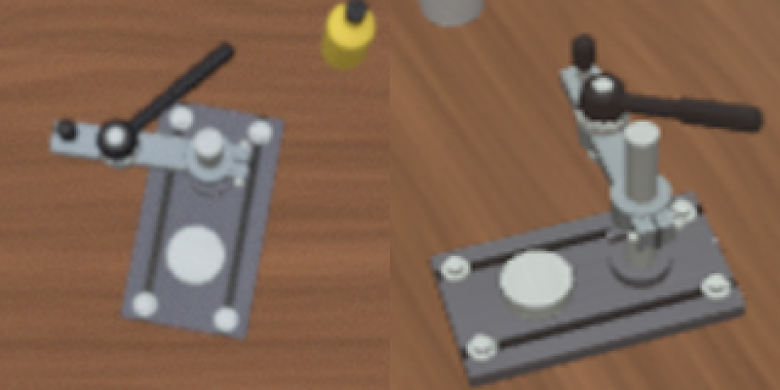

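Both views agree to about 1.5 mm. Anvil to column measures 95 mm, as it should. The arm angle comes out near 1.52 rad, and the lever sits about 42° anticlockwise of the column line. I'm moving to the plywood now.

>>> {"name": "move_arm", "arguments": {"series": [0, 0, 0, 0, 0, -6.1, 1, 0, 0, 0, 0, 0, -6.1, 1, -3.29, -4.8, 0, 0, 0, 0, 1, -3.29, -4.8, 0, 0, 0, 0, 1, -3.29, -4.8, 0, 0, 0, 0, 1, -3.29, -4.8, 0, 0, 0, 0, 1, -3.29, -4.8, 0, 0, 0, 0, 1, -3.29, -4.8, 0, 0, 0, 0, 1, -3.29, -4.8, 0, 0, 0, 0, 1, -3.29, -4.8, 0, 0, 0, 0, 1], "grip_force": 20}}

```text
t: 1.35
tool_pos: [0.4306, 0.1486, 0.2305]
tool_rot: [0.092, 0.996, 0.0, -0.0]
ft_force: [1.1, 0.5, 0.2]
gripper_width: 0.0871
```

```bash
cat >> h.py <<'E'
def go(p,xang=None,tilt=False):
    "tool-axis shift (cm) from measured pose to p, and yaw (deg about tool z) to tool-x heading xang"
    s=get_state();r=R.from_quat(s["tool_rot"]);M=r.as_matrix()
    d=M.T@(np.array(p)-s["tool_pos"])*100
    a=np.degrees(np.arctan2(M[1,0],M[0,0]))
    print("t",round(s["t"],2),"pos",s["tool_pos"],"xang",round(a,2),"zaxis",M[:,2],"F",s["ft_force"],"w",round(s["gripper_width"],4),"j",np.round(s["qpos"],2))
    print(" shift cm",d,"rows",round(np.linalg.norm(d)/6,1),"" if xang is None else f"turn z {-(((xang-a)+180)%360-180):.2f}")
E
python3 -c "
from h import *
go((.4733,-.2843,.15),169.4)"
```

```text
t 1.35 pos [0.4306 0.1486 0.2305] xang 169.41 zaxis [ 0.      0.0001 -1.    ] F [1.1398 0.4656 0.2396] w 0.0871 j [ 0.09  0.3   1.84  0.    1.   -1.3 ]
 shift cm [-12.1539 -41.7665   8.0413] rows 7.4 turn z 0.01
```

>>> {"name": "move_arm", "arguments": {"series": [-1.52, -5.22, 0, 0, 0, 0, 1, -1.52, -5.22, 0, 0, 0, 0, 1, -1.52, -5.22, 0, 0, 0, 0, 1, -1.52, -5.22, 0, 0, 0, 0, 1, -1.52, -5.22, 0, 0, 0, 0, 1, -1.52, -5.22, 0, 0, 0, 0, 1, -1.52, -5.22, 2, 0, 0, 0, 1, -1.52, -5.22, 2.5, 0, 0, 0, 1, 0, 0, 5, 0, 0, 0, 1, 0, 0, 5, 0, 0, 0, 1]}}

```text
t: 2.6
tool_pos: [0.4729, -0.2837, 0.0841]
tool_rot: [0.093, 0.996, -0.0, 0.0]
ft_force: [0.1, -0.3, 0.1]
gripper_width: 0.0871
```

>>> {"name": "move_arm", "arguments": {"series": [0, 0, 4, 0, 0, 0, 1, 0, 0, 2, 0, 0, 0, 1, 0, 0, 1.45, 0, 0, 0, 1, 0, 0, 0, 0, 0, 0, 1]}}

```text
t: 3.1
tool_pos: [0.4728, -0.2823, 0.0104]
tool_rot: [0.092, 0.996, 0.0, -0.0]
ft_force: [0.2, -0.0, 0.4]
gripper_width: 0.0872
```

```bash
python3 -c "
from h import *
go((.4733,-.2843,.011),169.4)
a=grab_frame('top');b=grab_frame('side')
u=proj('top',[.4733,-.2843,.015])[0].astype(int);v=proj('side',[.4733,-.2843,.015])[0].astype(int)
f=lambda im,u:cv2.resize(im[u[1]-35:u[1]+35,u[0]-35:u[0]+35],(390,390),interpolation=3)
cv2.imwrite('pics/p1.png',np.hstack([f(a,u),f(b,v)]))"
```

```text
t 3.1 pos [ 0.4728 -0.2823  0.0104] xang 169.41 zaxis [-0.0008  0.0008 -1.    ] F [ 0.1576 -0.0231  0.4312] w 0.0872 j [-0.74  0.77  1.76 -0.    0.61 -2.13]
 shift cm [-0.0818 -0.1845 -0.0581] rows 0.0 turn z 0.01
```

View pics/p1.png

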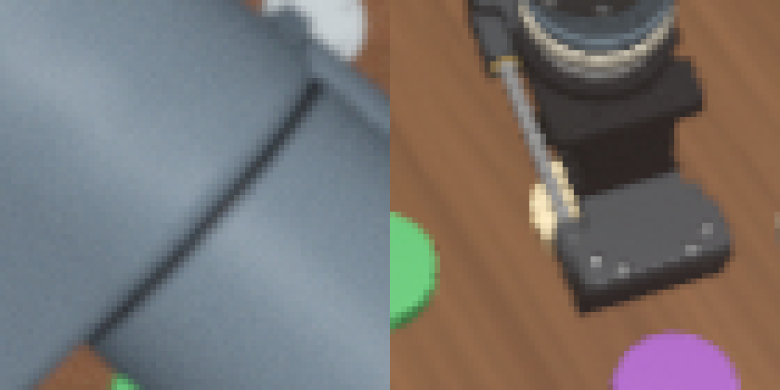

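The gripper straddles the plywood (its cream edge shows between the fingers), clear of green and purple. I'm closing and lifting.

>>> {"name": "move_arm", "arguments": {"series": [0, 0, -0.05, 0, 0, 0, 0.6, 0, 0, 0, 0, 0, 0, 0.6, 0, 0, 0, 0, 0, 0, 0.6, 0, 0, 0, 0, 0, 0, 0.6, 0, 0, -3, 0, 0, 0, 0.6, 0, 0, -6, 0, 0, 0, 0.6, 0, 0, -4, 0, 0, 0, 0.6]}}

```text
t: 4.08
tool_pos: [0.4733, -0.2828, 0.1436]
tool_rot: [0.092, 0.996, -0.001, 0.001]
ft_force: [-0.3, 0.3, 0.4]
gripper_width: 0.0612
```

```bash
python3 -c "
from h import *
go((.5015,.0080,.15),169.4)"
```

```text
t 4.08 pos [ 0.4733 -0.2828  0.1436] xang 169.41 zaxis [ 0.0012 -0.0011 -1.    ] F [-0.3023  0.2972  0.371 ] w 0.0612 j [-0.74  0.55  1.7   0.    0.89 -2.13]
 shift cm [ 2.5714 29.0981 -0.6696] rows 4.9 turn z 0.01
```

>>> {"name": "move_arm", "arguments": {"series": [0.43, 4.85, -0.5, 0, 0, 0, 0.6, 0.43, 4.85, 0, 0, 0, 0, 0.6, 0.43, 4.85, 0, 0, 0, 0, 0.6, 0.43, 4.85, 0, 0, 0, 0, 0.6, 0.43, 4.85, 2, 0, 0, 0, 0.6, 0.42, 4.85, 3, 0, 0, 0, 0.6, 0, 0, 1.5, 0, 0, 0, 0.6, 0, 0, 0, 0, 0, 0, 0.6]}}

```text
t: 5.08
tool_pos: [0.5005, 0.0083, 0.0806]
tool_rot: [0.092, 0.996, -0.0, -0.001]
ft_force: [-0.4, 0.4, 0.2]
gripper_width: 0.0615
```

```bash
python3 -c "
from h import *
go((.5015,.0080,.0495),169.4)
b=grab_frame('side')
v=proj('side',[.5015,.008,.06])[0].astype(int)
f=lambda im,u:cv2.resize(im[u[1]-50:u[1]+50,u[0]-50:u[0]+50],(550,550),interpolation=3)
cv2.imwrite('pics/p2.png',f(b,v))"
```

```text
t 5.08 pos [0.5005 0.0083 0.0806] xang 169.45 zaxis [-0.0025  0.0002 -1.    ] F [-0.4453  0.3574  0.1939] w 0.0615 j [-0.21  0.61  1.87 -0.    0.67 -1.59]
 shift cm [-0.1138 -0.0069  3.1072] rows 0.5 turn z 0.05
```

View pics/p2.png

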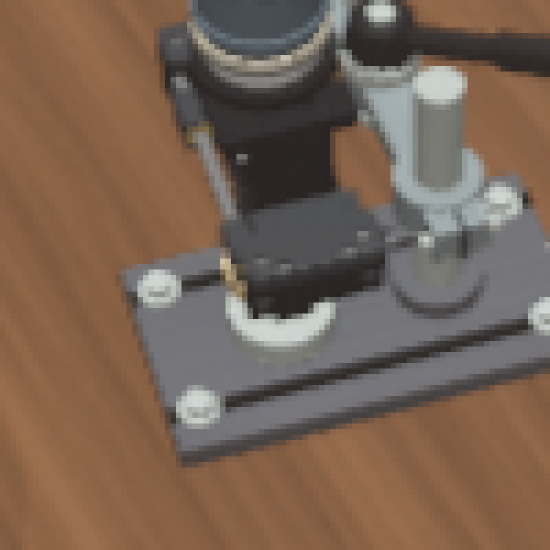

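The plywood is held over the anvil, nearly concentric. I'm lowering it and letting go.

>>> {"name": "move_arm", "arguments": {"series": [-0.1, 0, 2, 0, 0, 0, 0.6, 0, 0, 0.9, 0, 0, 0, 0.6, 0, 0, 0.22, 0, 0, 0, 0.6, 0, 0, 0, 0, 0, 0, 0.6]}}

```text
t: 5.62
tool_pos: [0.5024, 0.0076, 0.0507]
tool_rot: [0.093, 0.996, -0.0, 0.0]
ft_force: [0.4, 0.8, 0.8]
gripper_width: 0.0615
```

>>> {"name": "move_arm", "arguments": {"series": [0, 0, 0, 0, 0, 0, 1, 0, 0, 0, 0, 0, 0, 1, 0, 0, 0, 0, 0, 0, 1, 0, 0, -2, 0, 0, 0, 1, 0, 0, -6, 0, 0, 0, 1, 0, 0, -5, 0, 0, 0, 1]}}

```text
t: 6.38
tool_pos: [0.5021, 0.0082, 0.1819]
tool_rot: [0.092, 0.996, 0.0, -0.0]
ft_force: [0.6, 0.2, -0.7]
gripper_width: 0.087
```

```bash
python3 -c "
from h import *
go((.5776,-.3551,.15),169.4)"
```

```text
t 6.38 pos [0.5021 0.0082 0.1819] xang 169.41 zaxis [-0.0001  0.     -1.    ] F [ 0.6333  0.17   -0.7483] w 0.087 j [-0.21  0.43  1.79  0.    0.92 -1.59]
 shift cm [-14.0969 -34.323    3.1887] rows 6.2 turn z 0.01
```

>>> {"name": "move_arm", "arguments": {"series": [-2.01, -4.9, 0, 0, 0, 0, 1, -2.01, -4.9, 0, 0, 0, 0, 1, -2.01, -4.9, 0, 0, 0, 0, 1, -2.01, -4.9, 0, 0, 0, 0, 1, -2.01, -4.9, 0, 0, 0, 0, 1, -2.02, -4.9, 0, 0, 0, 0, 1, -2.02, -4.9, 2, 0, 0, 0, 1, 0, 0, 6, 0, 0, 0, 1, 0, 0, 4, 0, 0, 0, 1, 0, 0, 0, 0, 0, 0, 1]}}

```text
t: 7.62
tool_pos: [0.5749, -0.3528, 0.0563]
tool_rot: [0.092, 0.996, 0.003, -0.004]
ft_force: [-0.2, 0.0, 0.5]
gripper_width: 0.0872
```

```bash
python3 -c "
from h import *
go((.5776,-.3551,.0105),169.4)
b=grab_frame('side')
v=proj('side',[.5015,.008,.053])[0]
b2=cv2.resize(b,None,fx=1.5,fy=1.5,interpolation=cv2.INTER_CUBIC)
for tol in(25,45):
    uv,a,bb=blob(b2,v*1.5,tol);print(a,bb,ray('side',(uv+.5)/1.5-.5,.053))
cv2.imwrite('pics/p3.png',b2)
"
```

```text
t 7.62 pos [ 0.5749 -0.3528  0.0563] xang 169.39 zaxis [-0.0071  0.0062 -1.    ] F [-0.1657  0.0102  0.4744] w 0.0872 j [-0.72  0.81  1.41  0.    0.93 -2.1 ]
 shift cm [-0.3455 -0.1993  4.58  ] rows 0.8 turn z -0.01
502.0 (316, 294, 29, 22) [0.5021 0.0075]
536.0 (316, 293, 30, 24) [0.5022 0.0074]
```

View pics/p3.png

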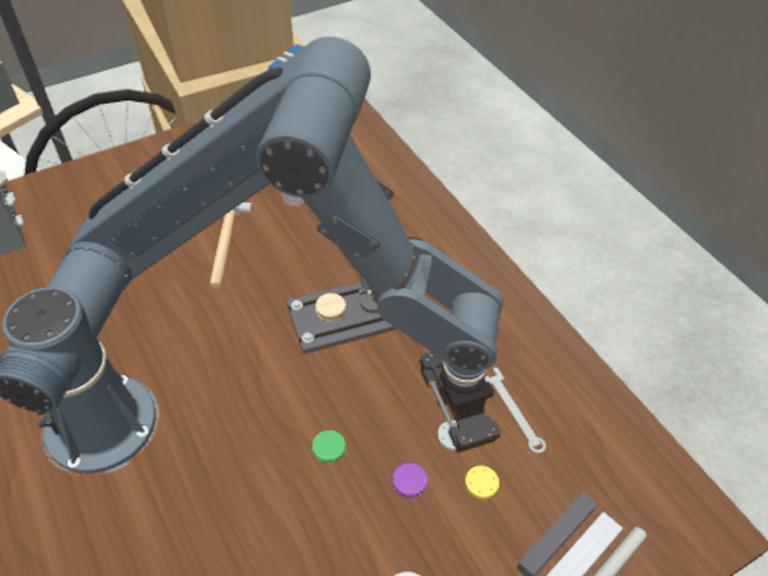

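The plywood lies on the anvil at (331,305), about 1.4 mm off centre. The gripper is over the steel blank at (450,435) and clear of the spanner, so I'm grasping the blank.

>>> {"name": "move_arm", "arguments": {"series": [0, 0, 3, 0, 0, 0, 1, 0, 0, 1.4, 0, 0, 0, 1, 0, 0, 0, 0, 0, 0, 1], "grip_force": 35}}

```text
t: 8.05
tool_pos: [0.5778, -0.3548, 0.0169]
tool_rot: [0.092, 0.996, -0.0, 0.0]
ft_force: [0.0, 1.8, -0.4]
gripper_width: 0.0873
```

```bash
python3 -c "
from h import *
go((.5776,-.3551,.0105),169.4)"
```

```text
t 8.05 pos [ 0.5778 -0.3548  0.0169] xang 169.43 zaxis [ 0.0001 -0.0001 -1.    ] F [ 0.0376  1.7637 -0.4118] w 0.0873 j [-0.72  0.86  1.42 -0.    0.86 -2.1 ]
 shift cm [ 0.0166 -0.0327  0.6414] rows 0.1 turn z 0.03
```

>>> {"name": "move_arm", "arguments": {"series": [0, 0, 0.62, 0, 0, 0, 1, 0, 0, 0, 0, 0, 0, 0.55, 0, 0, 0, 0, 0, 0, 0.55, 0, 0, 0, 0, 0, 0, 0.55, 0, 0, 0, 0, 0, 0, 0.55, 0, 0, 0, 0, 0, 0, 0.55], "grip_force": 35}}

```text
t: 8.8
tool_pos: [0.5778, -0.3551, 0.0104]
tool_rot: [0.092, 0.996, -0.0, 0.0]
ft_force: [-0.7, -0.3, 1.0]
gripper_width: 0.0588
```

>>> {"name": "move_arm", "arguments": {"series": [0, 0, -3, 0, 0, 0, 0.55, 0, 0, -6, 0, 0, 0, 0.55, 0, 0, -6, 0, 0, 0, 0.55, 0, 0, 0, 0, 0, 0, 0.55]}}

```text
t: 9.3
tool_pos: [0.5807, -0.3575, 0.1662]
tool_rot: [0.092, 0.996, -0.004, 0.005]
ft_force: [0.8, -0.3, -3.0]
gripper_width: 0.0588
```

```bash
python3 -c "
from h import *
go((.5015,.0078,.17),169.4)"
```

```text
t 9.3 pos [ 0.5807 -0.3575  0.1662] xang 169.42 zaxis [ 0.0095 -0.0082 -0.9999] F [ 0.8407 -0.289  -3.0076] w 0.0588 j [-0.72  0.67  1.35  0.    1.11 -2.1 ]
 shift cm [14.4862 34.4473 -0.7549] rows 6.2 turn z 0.02
```

>>> {"name": "move_arm", "arguments": {"series": [2.03, 4.9, 0, 0, 0, 0, 0.55, 2.03, 4.9, 0, 0, 0, 0, 0.55, 2.03, 4.9, 0, 0, 0, 0, 0.55, 2.03, 4.9, 0, 0, 0, 0, 0.55, 2.02, 4.9, 0, 0, 0, 0, 0.55, 2.02, 4.9, 0, 0, 0, 0, 0.55, 2.02, 4.9, 2, 0, 0, 0, 0.55, 0, 0, 4, 0, 0, 0, 0.55, 0, 0, 1.5, 0, 0, 0, 0.55, 0, 0, 0, 0, 0, 0, 0.55]}}

```text
t: 10.55
tool_pos: [0.5003, 0.008, 0.0837]
tool_rot: [0.093, 0.996, 0.0, -0.002]
ft_force: [-0.4, -0.8, -2.0]
gripper_width: 0.0592
```

```bash
python3 -c "
from h import *
go((.5015,.0078,.0645),169.4)"
```

```text
t 10.55 pos [0.5003 0.008  0.0837] xang 169.36 zaxis [-0.0038  0.0007 -1.    ] F [-0.447  -0.8348 -2.0486] w 0.0592 j [-0.21  0.6   1.86 -0.    0.68 -1.59]
 shift cm [-0.1272 -0.0004  1.9186] rows 0.3 turn z -0.04
```

>>> {"name": "move_arm", "arguments": {"series": [-0.05, 0, 1.2, 0, 0, 0, 0.55, 0, 0, 0.5, 0, 0, 0, 0.55, 0, 0, 0.2, 0, 0, 0, 0.55, 0, 0, 0, 0, 0, 0, 0.55, 0, 0, 0, 0, 0, 0, 0.55]}}

```text
t: 11.18
tool_pos: [0.502, 0.0081, 0.0664]
tool_rot: [0.092, 0.996, -0.0, 0.0]
ft_force: [0.4, 0.1, -2.0]
gripper_width: 0.0588
```

```bash
python3 -c "
from h import *
go((.5015,.0078,.0637),169.4)"
```

```text
t 11.18 pos [0.502  0.0081 0.0664] xang 169.41 zaxis [ 0.0006 -0.0001 -1.    ] F [ 0.3804  0.0929 -1.998 ] w 0.0588 j [-0.21  0.64  1.87 -0.    0.63 -1.59]
 shift cm [ 0.0443 -0.0394  0.2737] rows 0.0 turn z 0.01
```

>>> {"name": "move_arm", "arguments": {"series": [0.04, -0.02, 0.27, 0, 0, 0, 0.55, 0, 0, 0, 0, 0, 0, 0.55, 0, 0, 0, 0, 0, 0, 0.55]}}

```text
t: 11.55
tool_pos: [0.5013, 0.0081, 0.0634]
tool_rot: [0.092, 0.996, 0.0, -0.0]
ft_force: [-0.6, 1.2, -2.6]
gripper_width: 0.059
```

>>> {"name": "move_arm", "arguments": {"series": [0, 0, 0, 0, 0, 0, 1, 0, 0, 0, 0, 0, 0, 1, 0, 0, 0, 0, 0, 0, 1, 0, 0, -2, 0, 0, 0, 1, 0, 0, -6, 0, 0, 0, 1, 0, 0, -6, 0, 0, 0, 1, 0, 0, -4, 0, 0, 0, 1, 0, 0, 0, 0, 0, 0, 1]}}

```text
t: 12.55
tool_pos: [0.5036, 0.0077, 0.247]
tool_rot: [0.092, 0.996, -0.001, 0.004]
ft_force: [0.1, 0.0, 1.0]
gripper_width: 0.0869
```

```bash
python3 -c "
from h import *
go((.6145,.1296,.25))
b=grab_frame('side')
b2=cv2.resize(b,None,fx=1.5,fy=1.5,interpolation=cv2.INTER_CUBIC)
v=proj('side',[.5015,.008,.065])[0];print(v*1.5)
for tol in(25,45):
    uv,a,bb=blob(b2,v*1.5+[3,0],tol);print(a,bb,ray('side',(uv+.5)/1.5-.5,.065))
cv2.imwrite('pics/p4.png',b2[180:380,230:500])
"
```

```text
t 12.55 pos [0.5036 0.0077 0.247 ] xang 169.42 zaxis [ 0.0086 -0.0018 -1.    ] F [0.1192 0.0057 0.9623] w 0.0869 j [-0.21  0.34  1.72 -0.    1.07 -1.59]
 shift cm [-8.6693 14.0239 -0.228 ] rows 2.7 
[329.1732 300.5305]
465.0 (316, 291, 28, 21) [0.5006 0.0079]
507.0 (316, 290, 29, 23) [0.5009 0.0077]
```

View pics/p4.png

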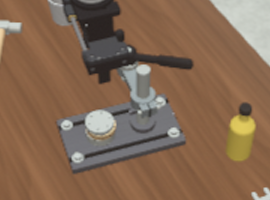

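The side camera puts the stack at (.5008,.0078) and the anvil at (.5007,.0077), so it is centred. Next is the knob.

>>> {"name": "move_arm", "arguments": {"series": [-2.96, 4.89, 0, 0, 0, 0, 1, -2.96, 4.89, 0, 0, 0, 0, 1, -2.96, 4.89, 0, 0, 0, 0, 1, 0, 0, 0, 0, 0, 10, 1, 0, 0, 0, 0, 0, 10, 1, 0, 0, 0, 0, 0, 10, 1, 0, 0, 0, 0, 0, 10, 1, 0, 0, 0, 0, 0, 10, 1, 0, 0, 0, 0, 0, 10, 1, 0, 0, 0, 0, 0, 10, 0.8], "grip_force": 25}}

```text
t: 13.85
tool_pos: [0.6142, 0.1358, 0.2405]
tool_rot: [0.649, 0.761, -0.002, -0.002]
ft_force: [0.5, 0.2, -0.2]
gripper_width: 0.0829
```

>>> {"name": "move_arm", "arguments": {"series": [0, 0, 0, 0, 0, 10, 0.8, 0, 0, 0, 0, 0, 7.4, 0.8, 0, 0, 0, 0, 0, 0, 0.8, 0, 0, 0, 0, 0, 0, 0.8]}}

```text
t: 14.35
tool_pos: [0.6149, 0.1358, 0.242]
tool_rot: [0.754, 0.657, -0.001, -0.001]
ft_force: [-0.3, 0.6, -0.1]
gripper_width: 0.0698
```

```bash
python3 -c "
from h import *
go((.6155,.1361,.140),82)
b=grab_frame('side')
v=proj('side',[.6152,.1341,.16])[0].astype(int)
f=lambda im,u:cv2.resize(im[u[1]-50:u[1]+50,u[0]-50:u[0]+50],(550,550),interpolation=3)
cv2.imwrite('pics/p5.png',f(b,v))
"
```

```text
t 14.35 pos [0.6149 0.1358 0.242 ] xang 82.11 zaxis [-0.0027 -0.0001 -1.    ] F [-0.3225  0.5872 -0.0524] w 0.0698 j [ 0.04  0.52  1.41 -0.    1.22  0.18]
 shift cm [ 0.0399  0.0799 10.201 ] rows 1.7 turn z 0.11
```

View pics/p5.png

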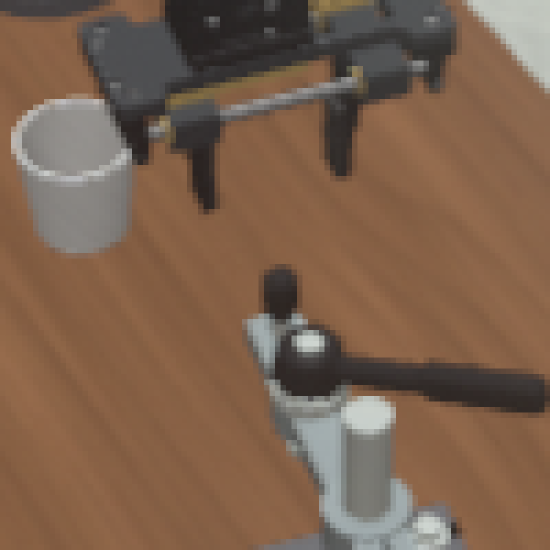

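The open fingers are centred above the knob and the tin is well behind. I'm descending and gripping the knob.

>>> {"name": "move_arm", "arguments": {"series": [0, 0, 5, 0, 0, 0, 0.8, 0, 0, 3, 0, 0, 0, 0.8, 0, 0, 2, 0, 0, 0, 0.8, 0, 0, 0.1, 0, 0, 0, 0.8, 0, 0, 0, 0, 0, 0, 0.2, 0, 0, 0, 0, 0, 0, 0.2, 0, 0, 0, 0, 0, 0, 0.2, 0, 0, 0, 0, 0, 0, 0.2, 0, 0, 0, 0, 0, 0, 0.2, 0, 0, 0, 0, 0, 0, 0.2]}}

```text
t: 15.65
tool_pos: [0.6179, 0.1356, 0.1427]
tool_rot: [0.755, 0.656, 0.002, 0.002]
ft_force: [5.6, -0.1, -2.1]
gripper_width: 0.0216
```

```bash
python3 -c "
from h import *
go((.6155,.1361,.140),82)
"
```

```text
t 15.65 pos [0.6179 0.1356 0.1427] xang 82.01 zaxis [ 0.0053 -0.0003 -1.    ] F [ 5.5513 -0.0994 -2.1465] w 0.0216 j [ 0.04  0.64  1.49 -0.    1.    0.18]
 shift cm [ 0.0125 -0.2454  0.2735] rows 0.1 turn z 0.01
```

>>> {"name": "move_arm", "arguments": {"series": [-0.143, -2.046, 0, 0, 0, -8, 0.2, -0.143, -2.046, 0, 0, 0, -8, 0.2, -0.143, -2.046, 0, 0, 0, -8, 0.2, -0.143, -2.046, 0, 0, 0, -8, 0.2, -0.143, -2.046, 0, 0, 0, -8, 0.2, -0.143, -2.046, 0, 0, 0, -8, 0.2, -0.143, -2.046, 0, 0, 0, -8, 0.2, -0.143, -2.046, 0, 0, 0, -8, 0.2, 0, 0, 0, 0, 0, 0, 0.2]}}

```text
t: 16.77
tool_pos: [0.4734, 0.0721, 0.1427]
tool_rot: [0.293, 0.956, -0.0, 0.0]
ft_force: [0.8, -1.1, -0.3]
gripper_width: 0.0213
```

```bash
cat >> h.py <<'E'
def pol(c=(.595,-.0095)):
    p=get_state()["tool_pos"][:2]-c;print("radius",np.hypot(*p),"deg",np.degrees(np.arctan2(p[1],p[0])))
E
python3 -c "
from h import *
pol()
go((.595+.1465*np.cos(np.radians(169.6)),-.0095+.1465*np.sin(np.radians(169.6)),.1427),169.4)
"
```

```text
radius 0.14640367162158427 deg 146.14291086474591
t 16.77 pos [0.4734 0.0721 0.1427] xang 145.96 zaxis [ 0.0006 -0.0005 -1.    ] F [ 0.7613 -1.1458 -0.2818] w 0.0213 j [-0.08  0.47  1.88 -0.    0.79 -1.06]
 shift cm [-1.2192 -5.8278  0.0024] rows 1.0 turn z -23.44
```

>>> {"name": "move_arm", "arguments": {"series": [-0.143, -2.046, 0, 0, 0, -8, 0.2, -0.143, -2.046, 0, 0, 0, -8, 0.2, -0.03, -0.894, 0, 0, 0, -3.5, 0.2, -0.03, -0.894, 0, 0, 0, -3.5, 0.2, 0, 0, 0, 0, 0, 0, 0.2, 0, 0, 0, 0, 0, 0, 0.2]}}

```text
t: 17.52
tool_pos: [0.4514, 0.019, 0.1427]
tool_rot: [0.096, 0.995, 0.0, 0.0]
ft_force: [2.0, 4.4, 2.0]
gripper_width: 0.0213
```

```bash
python3 -c "
from h import *
pol()
go((.595+.1465*np.cos(np.radians(169.6)),-.0095+.1465*np.sin(np.radians(169.6)),.1427),169.4)
"
```

```text
radius 0.1463857425585675 deg 168.79063624677067
t 17.52 pos [0.4514 0.019  0.1427] xang 168.93 zaxis [ 0.0006  0.0004 -1.    ] F [1.9556 4.3928 2.0252] w 0.0213 j [-0.21  0.45  1.94  0.    0.75 -1.58]
 shift cm [ 0.0105 -0.2069 -0.0011] rows 0.0 turn z -0.47
```

>>> {"name": "move_arm", "arguments": {"series": [0, -0.25, 0, 0, 0, -0.5, 0.2, 0, 0, 0, 0, 0, 0, 0.2, 0, -0.15, 0, 0, 0, 0, 0.2, 0, 0, 0, 0, 0, 0, 0.2]}}

```text
t: 18.02
tool_pos: [0.4511, 0.0178, 0.1427]
tool_rot: [0.094, 0.996, 0.003, 0.001]
ft_force: [4.9, 16.0, 1.9]
gripper_width: 0.0213
```

```bash
python3 -c "
from h import *
pol()
go((.595+.1465*np.cos(np.radians(169.6)),-.0095+.1465*np.sin(np.radians(169.6)),.1427),169.4)
"
```

```text
radius 0.14642400542460612 deg 169.26350713479826
t 18.02 pos [0.4511 0.0178 0.1427] xang 169.27 zaxis [ 0.0023  0.0058 -1.    ] F [ 4.9387 16.0086  1.8969] w 0.0213 j [-0.21  0.45  1.95  0.01  0.75 -1.6 ]
 shift cm [ 0.0073 -0.086  -0.0025] rows 0.0 turn z -0.13
```

The force rose to 16 N at 169.3°, so the arm is at its stop. I'm releasing, rising and looking at the lever.

>>> {"name": "move_arm", "arguments": {"series": [0, 0.2, 0, 0, 0, 0, 0.6, 0, 0, 0, 0, 0, 0, 0.6, 0, 0, 0, 0, 0, 0, 0.6, 0, 0, -4, 0, 0, 0, 0.6, 0, 0, -6, 0, 0, 0, 0.6, 0, 0, -2, 0, 0, 0, 0.6, 0, 0, 0, 0, 0, 0, 0.6]}}

```text
t: 18.9
tool_pos: [0.4513, 0.0159, 0.2639]
tool_rot: [0.092, 0.996, -0.0, 0.002]
ft_force: [0.5, -0.5, 0.0]
gripper_width: 0.052
```

```bash
python3 -c "
from h import *
go((.609,.074,.25),31.5)
for n in('side','top'):
    b=grab_frame(n)
    cv2.imwrite(f'pics/raw_{n}.png',b)
    v=proj(n,[.5015,.008,.16])[0].astype(int);print(n,v)
    cr=cv2.resize(b[v[1]-50:v[1]+50,v[0]-50:v[0]+50],(390,390),interpolation=3)
    out=cr if n=='side' else np.hstack([out,cr])
    if n=='side':out=cr
cv2.imwrite('pics/p6.png',out)
"
```

```text
t 18.9 pos [0.4513 0.0159 0.2639] xang 169.47 zaxis [ 0.0039 -0.0013 -1.    ] F [ 0.5419 -0.5054  0.0487] w 0.052 j [-0.21  0.25  1.81 -0.    1.08 -1.6 ]
 shift cm [-14.4335   8.5965   1.4395] rows 2.8 turn z 137.97
side [218 180]
top [238 215]
```

View pics/p6.png

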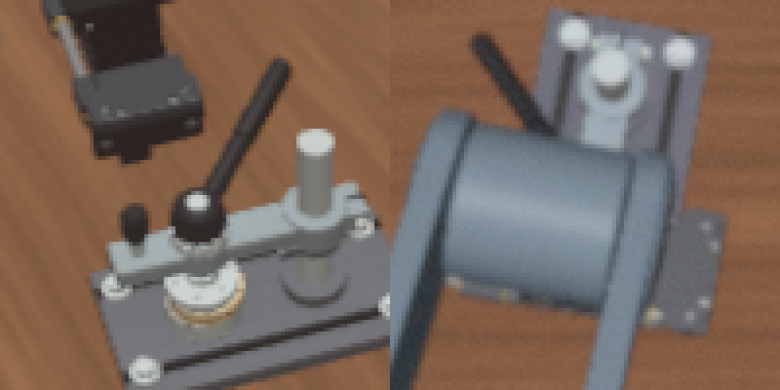

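The arm is over the stack and the foot is above the blank. The handle end is at crop (277,65) in the side view and (93,42) in the top view.

```bash
python3 -c "
from h import *
for n,u in(('side',(239.,146.7)),('top',(211.8,175.8))):
    p=ray(n,u,.183);d=p-[.5015,.008];print(n,p,np.hypot(*d),np.degrees(np.arctan2(d[1],d[0])))
"
```

```text
side [0.6124 0.082 ] 0.13330405723517344 33.70903173803421
top [0.6149 0.0831] 0.13600179016425273 33.50937125469976
```

```bash
python3 -c "
from h import *
for P0 in (.0,):
  f=lambda X:np.r_[proj('side',X)[0]-(239.,146.7),proj('top',X)[0]-(211.8,175.8)]
  r=least_squares(f,[.61,.08,.18]);print(r.x,r.fun)
out=[]
for n in('side','top'):
    b=cv2.imread(f'pics/raw_{n}.png');v=proj(n,[.5015,.008,.16])[0].astype(int)
    g=b.astype(int).sum(2)
    k=5;cr=cv2.resize(b[v[1]-60:v[1]+20,v[0]-40:v[0]+40],(400,400),interpolation=3)
    for rr,col in((.087,(0,255,0)),(.126,(0,0,255)),(.164,(255,0,0))):
        a=np.radians(33.6);P=[.5015+rr*np.cos(a),.008+rr*np.sin(a),.171+(rr-.126)*np.tan(np.radians(15))]
        q=((proj(n,P)[0]-v+[40,60]+.5)*k).astype(int);cv2.circle(cr,tuple(int(i) for i in q),3,col,-1)
    out.append(cr)
cv2.imwrite('pics/p7.png',np.hstack(out))
"
```

```text
[0.6144 0.0836 0.181 ] [ 0.3387 -0.0871 -0.097   0.3078]
```

View pics/p7.png

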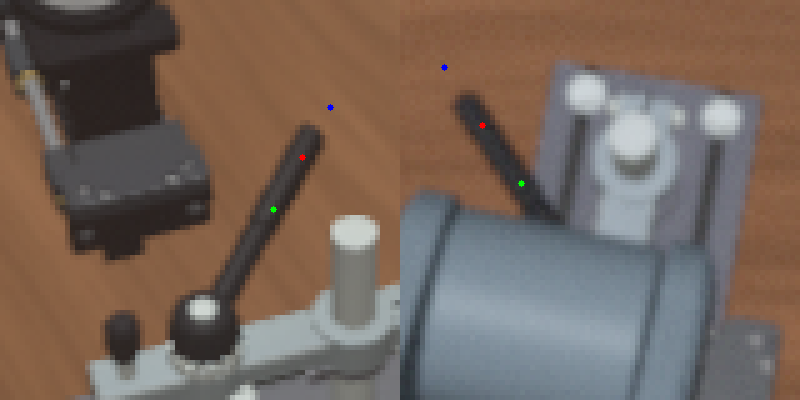

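The overlay shows the handle at 33.6°, with the red 126 mm point on the grip just inside the tip. Plan: grip at 120 mm, lift, swing back 4 serrations (103°), drop in, then turn clockwise about 1.95 rad.

>>> {"name": "move_arm", "arguments": {"series": [-4.56, 2.84, 0, 0, 0, 0, 0.6, -4.56, 2.84, 0, 0, 0, 0, 0.6, -4.56, 2.84, 0, 0, 0, 0, 0.6, 0, 0, 0, 0, 0, 10, 0.6, 0, 0, 0, 0, 0, 10, 0.6, 0, 0, 0, 0, 0, 10, 0.6, 0, 0, 0, 0, 0, 10, 0.6, 0, 0, 0, 0, 0, 10, 0.6, 0, 0, 0, 0, 0, 10, 0.6, 0, 0, 0, 0, 0, 10, 0.6], "grip_force": 45}}

```text
t: 20.25
tool_pos: [0.5993, 0.0752, 0.2596]
tool_rot: [0.648, 0.761, -0.002, -0.002]
ft_force: [-0.6, -0.0, 0.1]
gripper_width: 0.0526
```

>>> {"name": "move_arm", "arguments": {"series": [0, 0, 0, 0, 0, 10, 0.6, 0, 0, 0, 0, 0, 10, 0.6, 0, 0, 0, 0, 0, 10, 0.6, 0, 0, 0, 0, 0, 10, 0.6, 0, 0, 0, 0, 0, 10, 0.6, 0, 0, 0, 0, 0, 10, 0.6, 0, 0, 0, 0, 0, 5.8, 0.6, 0, 0, 0, 0, 0, 0, 0.6, 0, 0, 0, 0, 0, 0, 0.6]}}

```text
t: 21.38
tool_pos: [0.6, 0.0753, 0.261]
tool_rot: [0.957, 0.291, -0.001, -0.0]
ft_force: [0.5, -0.1, 0.5]
gripper_width: 0.0522
```

```bash
python3 -c "
from h import *
a=np.radians(33.6)
go((.5015+.12*np.cos(a),.008+.12*np.sin(a),.158),33.6)
"
```

```text
t 21.38 pos [0.6    0.0753 0.261 ] xang 33.78 zaxis [-0.0027  0.0001 -1.    ] F [ 0.4793 -0.1388  0.4566] w 0.0522 j [-0.06  0.47  1.45 -0.    1.23  0.92]
 shift cm [ 0.0989  0.1694 10.3019] rows 1.7 turn z 0.18
```

>>> {"name": "move_arm", "arguments": {"series": [0.1, 0.15, 5, 0, 0, 0, 0.6, 0, 0, 3.5, 0, 0, 0, 0.6, 0, 0, 1.75, 0, 0, 0, 0.6, 0, 0, 0, 0, 0, 0, 0.6, 0, 0, 0, 0, 0, 0, 0.15, 0, 0, 0, 0, 0, 0, 0.15, 0, 0, 0, 0, 0, 0, 0.15, 0, 0, 0, 0, 0, 0, 0.15, 0, 0, 0, 0, 0, 0, 0.15]}}

```text
t: 22.5
tool_pos: [0.6024, 0.0747, 0.1602]
tool_rot: [0.957, 0.29, 0.0, 0.0]
ft_force: [-0.4, -1.1, 0.5]
gripper_width: 0.0168
```

```bash
python3 -c "
from h import *
a=np.radians(33.6)
pol((.5015,.008))
go((.5015+.12*np.cos(a),.008+.12*np.sin(a),.158),33.6)
"
```

```text
radius 0.12093353545331413 deg 33.484240335244046
t 22.5 pos [0.6024 0.0747 0.1602] xang 33.7 zaxis [ 0.0005  0.0001 -1.    ] F [-0.3956 -1.1185  0.4611] w 0.0168 j [-0.06  0.59  1.55  0.    1.01  0.92]
 shift cm [-0.0934 -0.0246  0.2206] rows 0.0 turn z 0.10
```

>>> {"name": "move_arm", "arguments": {"series": [0, 0, -0.5, 0, 0, 0, 0.15, 0, 0, -0.5, 0, 0, 0, 0.15, 0, 0, 0, 0, 0, 0, 0.15, 0, 0, 0, 0, 0, 0, 0.15], "grip_force": 50}}

```text
t: 23.0
tool_pos: [0.6016, 0.0745, 0.1693]
tool_rot: [0.957, 0.29, -0.001, -0.0]
ft_force: [-0.8, -1.8, -6.8]
gripper_width: 0.0166
```

```bash
python3 -c "
from h import *
pol((.5015,.008));go((.6024,.0747,.1697),33.6)
"
```

```text
radius 0.12018813574744268 deg 33.5990473305153
t 23.0 pos [0.6016 0.0745 0.1693] xang 33.71 zaxis [-0.0016 -0.0001 -1.    ] F [-0.7863 -1.8301 -6.7588] w 0.0166 j [-0.06  0.58  1.54 -0.    1.03  0.92]
 shift cm [ 0.0764  0.0281 -0.0364] rows 0.0 turn z 0.11
```

The lift force of 6.8 N matches about 9 mm of lift. I'm swinging the lever back.

>>> {"name": "move_arm", "arguments": {"series": [-0.117, -1.677, 0, 0, 0, -8, 0.15, -0.117, -1.677, 0, 0, 0, -8, 0.15, -0.117, -1.677, 0, 0, 0, -8, 0.15, -0.117, -1.677, 0, 0, 0, -8, 0.15, -0.117, -1.677, 0, 0, 0, -8, 0.15, -0.117, -1.677, 0, 0, 0, -8, 0.15, -0.117, -1.677, 0, 0, 0, -8, 0.15, 0, 0, 0, 0, 0, 0, 0.15]}}

```text
t: 24.0
tool_pos: [0.5029, 0.1278, 0.1702]
tool_rot: [0.709, 0.705, 0.0, 0.001]
ft_force: [1.1, -3.9, -7.1]
gripper_width: 0.0166
```

```bash
python3 -c "
from h import *
pol((.5015,.008))
a=np.radians(136.6)
go((.5015+.12*np.cos(a),.008+.12*np.sin(a),.1697),136.6)
"
```

```text
radius 0.1198283358117003 deg 89.3431136541806
t 24.0 pos [0.5029 0.1278 0.1702] xang 89.68 zaxis [ 0.0016 -0.0011 -1.    ] F [ 1.0919 -3.8912 -7.0714] w 0.0166 j [ 0.03  0.47  1.76 -0.    0.91  0.04]
 shift cm [-3.7864 -8.8353  0.0442] rows 1.6 turn z -46.92
```

>>> {"name": "move_arm", "arguments": {"series": [-0.117, -1.677, 0, 0, 0, -8, 0.15, -0.117, -1.677, 0, 0, 0, -8, 0.15, -0.117, -1.677, 0, 0, 0, -8, 0.15, -0.117, -1.677, 0, 0, 0, -8, 0.15, -0.117, -1.677, 0, 0, 0, -8, 0.15, -0.095, -1.5, 0, 0, 0, -7, 0.15, 0, 0, 0, 0, 0, 0, 0.15]}}

```text
t: 24.88
tool_pos: [0.4156, 0.0901, 0.1704]
tool_rot: [0.371, 0.928, 0.001, 0.001]
ft_force: [1.8, 0.1, -6.8]
gripper_width: 0.017
```

```bash
python3 -c "
from h import *
pol((.5015,.008))
a=np.radians(136.6)
go((.5015+.12*np.cos(a),.008+.12*np.sin(a),.1602),136.6)
"
```

```text
radius 0.11885344241658084 deg 136.3125660652037
t 24.88 pos [0.4156 0.0901 0.1704] xang 136.4 zaxis [ 0.0024  0.001  -1.    ] F [ 1.7783  0.1488 -6.7693] w 0.017 j [-0.05  0.36  1.98  0.    0.79 -0.86]
 shift cm [ 0.1157 -0.0624  1.022 ] rows 0.2 turn z -0.20
```

>>> {"name": "move_arm", "arguments": {"series": [0.05, 0, 0.5, 0, 0, 0, 0.15, 0, 0, 0.5, 0, 0, 0, 0.15, 0, 0, 0, 0, 0, 0, 0.15, 0, 0, 0, 0, 0, 0, 0.15]}}

```text
t: 25.38
tool_pos: [0.4148, 0.0905, 0.1603]
tool_rot: [0.369, 0.929, 0.0, 0.001]
ft_force: [2.1, -2.0, -2.2]
gripper_width: 0.0168
```

```bash
python3 -c "
from h import *
pol((.5015,.008))
a=np.radians(136.6)
go((.5015+.12*np.cos(a),.008+.12*np.sin(a),.1602),136.6)
"
```

```text
radius 0.119674743478615 deg 136.40844288248613
t 25.38 pos [0.4148 0.0905 0.1603] xang 136.71 zaxis [ 0.0022 -0.0003 -1.    ] F [ 2.1221 -1.9959 -2.2314] w 0.0168 j [-0.05  0.38  1.99 -0.    0.76 -0.86]
 shift cm [ 0.0327 -0.04    0.0062] rows 0.0 turn z 0.11
```

>>> {"name": "move_arm", "arguments": {"series": [-0.117, 1.677, 0, 0, 0, 8, 0.15, -0.117, 1.677, 0, 0, 0, 8, 0.15, -0.117, 1.677, 0, 0, 0, 8, 0.15, -0.117, 1.677, 0, 0, 0, 8, 0.15, -0.117, 1.677, 0, 0, 0, 8, 0.15, -0.117, 1.677, 0, 0, 0, 8, 0.15, -0.117, 1.677, 0, 0, 0, 8, 0.15, 0, 0, 0, 0, 0, 0, 0.15]}}

```text
t: 26.38
tool_pos: [0.5208, 0.1265, 0.1592]
tool_rot: [0.762, 0.648, -0.001, -0.0]
ft_force: [1.7, -1.2, -6.0]
gripper_width: 0.0166
```

```bash
python3 -c "
from h import *
pol((.5015,.008))
a=np.radians(24)
go((.5015+.12*np.cos(a),.008+.12*np.sin(a),.1602),24)
"
```

```text
radius 0.12009672537814525 deg 80.74948633724388
t 26.38 pos [0.5208 0.1265 0.1592] xang 80.74 zaxis [-0.0017 -0.0003 -1.    ] F [ 1.7384 -1.1557 -5.9743] w 0.0166 j [ 0.03  0.51  1.73 -0.    0.91  0.19]
 shift cm [-5.4277 10.0365 -0.1163] rows 1.9 turn z 56.74
```

The downward pull has grown because the screw takes the lever down as it turns. I'm lowering the tool along with it.

>>> {"name": "move_arm", "arguments": {"series": [0, 0, 0.15, 0, 0, 0, 0.15, -0.117, 1.677, 0.03, 0, 0, 8, 0.15, -0.117, 1.677, 0.03, 0, 0, 8, 0.15, -0.117, 1.677, 0.03, 0, 0, 8, 0.15, -0.117, 1.677, 0.03, 0, 0, 8, 0.15, 0, 0, 0, 0, 0, 0, 0.15]}}

```text
t: 27.12
tool_pos: [0.5811, 0.0987, 0.1576]
tool_rot: [0.911, 0.413, 0.001, -0.0]
ft_force: [0.7, 0.9, 1.2]
gripper_width: 0.0168
```

```bash
python3 -c "
from h import *
pol((.5015,.008))
a=np.radians(24)
go((.5015+.12*np.cos(a),.008+.12*np.sin(a),.1565),24)
"
```

```text
radius 0.12068581810166525 deg 48.717679569240495
t 27.12 pos [0.5811 0.0987 0.1576] xang 48.75 zaxis [ 0.0006  0.0012 -1.    ] F [0.6527 0.9089 1.2479] w 0.0168 j [-0.02  0.57  1.59  0.    0.98  0.7 ]
 shift cm [-1.1713  5.0171  0.1112] rows 0.9 turn z 24.75
```

>>> {"name": "move_arm", "arguments": {"series": [-0.117, 1.677, 0.03, 0, 0, 8, 0.15, -0.117, 1.677, 0.03, 0, 0, 8, 0.15, -0.117, 1.677, 0.03, 0, 0, 8, 0.15, -0.01, 0.42, 0, 0, 0, 2, 0.15, 0, 0, 0, 0, 0, 0, 0.15]}}

```text
t: 27.75
tool_pos: [0.6127, 0.0552, 0.1569]
tool_rot: [0.98, 0.198, 0.001, -0.0]
ft_force: [3.2, 0.7, 1.3]
gripper_width: 0.0166
```

```bash
python3 -c "
from h import *
pol((.5015,.008))
a=np.radians(24)
go((.5015+.12*np.cos(a),.008+.12*np.sin(a),.1565),24)
M=R.from_quat(get_state()['tool_rot']).as_matrix();print('F tool',M.T@get_state()['ft_force'])
"
```

```text
radius 0.12077290203866158 deg 22.986098770824043
t 27.75 pos [0.6127 0.0552 0.1569] xang 22.86 zaxis [ 0.0016  0.0006 -1.    ] F [3.2062 0.7322 1.3167] w 0.0166 j [-0.09  0.6   1.53  0.    1.01  1.08]
 shift cm [-0.0797 -0.2122  0.0423] rows 0.0 turn z -1.14
F tool [ 3.2411  0.5709 -1.3111]
```

>>> {"name": "move_arm", "arguments": {"series": [0, 0, 0, 0, 0, 0, 0.7, 0, 0, 0, 0, 0, 0, 0.7, 0, 0, 0, 0, 0, 0, 0.7, 0, 0, -4, 0, 0, 0, 0.7, 0, 0, -6, 0, 0, 0, 0.7, 0, 6, -3, 0, 0, 0, 0.7, 0, -6, 0, 0, 0, 0, 0.7, 0, -6, 0, 0, 0, 0, 0.7, 0, -6, 0, 0, 0, 0, 0.7, 0, 0, 0, 0, 0, 0, 0.7]}}

```text
t: 29.0
tool_pos: [0.5619, 0.1724, 0.2842]
tool_rot: [0.98, 0.2, -0.001, -0.001]
ft_force: [0.3, -1.1, -0.4]
gripper_width: 0.0606
```

```bash
python3 -c "
from h import *
go((.6,.2,.25))
out=[]
for n in('side','top'):
    b=grab_frame(n);v=proj(n,[.5015,.008,.16])[0].astype(int)
    k=5;cr=cv2.resize(b[v[1]-40:v[1]+40,v[0]-40:v[0]+40],(400,400),interpolation=3)
    for rr,z in((.087,0),(.126,0),(.143,0)):
        a=np.radians(23);P=[.5015+rr*np.cos(a),.008+rr*np.sin(a),.1673+(rr-.126)*np.tan(np.radians(15))]
        q=((proj(n,P)[0]-v+[40,40]+.5)*k).astype(int);cv2.circle(cr,tuple(int(i) for i in q),2,(0,0,255),-1)
    out.append(cr)
cv2.imwrite('pics/p8.png',np.hstack(out))
"
```

```text
t 29.0 pos [0.5619 0.1724 0.2842] xang 23.04 zaxis [-0.0024  0.0007 -1.    ] F [ 0.2759 -1.123  -0.3929] w 0.0606 j [0.11 0.42 1.46 0.   1.26 1.28]
 shift cm [ 4.5921 -1.0409  3.4082] rows 1.0
```

View pics/p8.png

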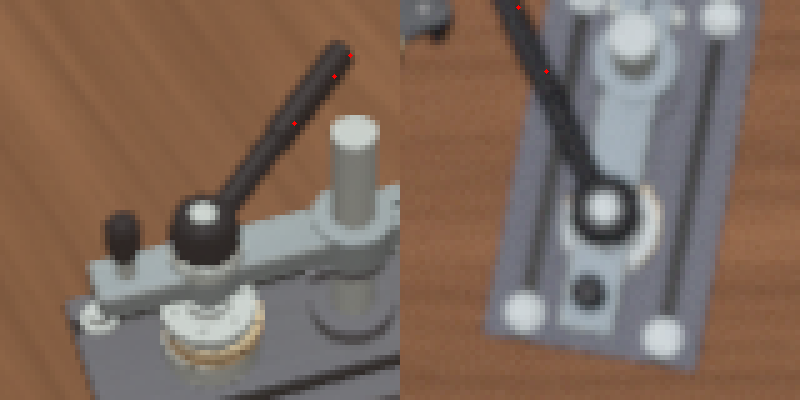

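The lever is at about 24°, the stack is centred under the foot, and the knob and arm line up with the column. From the start angle I put the collar at about 2.04, against a good range of 1.65 to 2.3. The robot is clear, so I'm handing in.

```bash
python3 -c "
from plant import *
s=get_state();print(s['t'],s['ft_force'])
print(close_job())"
```

```text
29.1 [-0.05129417  0.0419273   0.63009778]
the job is handed in; nothing more can be done
None
```

I finished the job and handed it in at 29.1 s; no verdict was reported.

**What I did**
- I laid the plywood on the anvil and the steel blank on top of it.
- I swung the arm to its stop; the force rose to 16 N there, about 169.3° against 169.4° expected.
- I lifted the lever about 9 mm (6.8 N) and swung it back 103°, which is 4 serrations. It dropped in again, and I turned it clockwise 113° while lowering the tool with the screw.

**Last checks**
- **Stack:** the plywood measured about 1.4 mm off centre before the blank went on. The blank then measured within 1 mm in the side view.
- **Lever:** it appears engaged. It came down to its starting height after the swing, and the pull on the tool was gone at the end of the turn. The last picture shows it at about 24°.
- **Clearance:** the gripper is clear of everything. I saw no sign of the tools being touched, but did not measure their positions again.

**What I could not confirm**
- **Foot force:** I could not measure it. I estimated the collar at about 2.04 rad (good is 1.65 to 2.3) from the lever angles and the starting position. The sideways force on the grip was only about 0.6 N at rest, so it did not confirm firmness on its own.
- **Handle length:** the handle tip appeared about 140–145 mm from the screw, not the roughly 164 mm the text implies. I gripped it at about 120 mm for that reason.

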